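# Load the two-lane drilling jig

### The arm

A 6-joint arm with a two-finger parallel gripper is mounted at the origin on a cart in front of the work surface, level with it; the furniture and walls round the work are solid. World frame = base frame: x ahead of the robot, y to its left, z up, the work surface at z = 0. Lengths are in m, angles in rad, forces in N, time in s.
With the tool pointing down it reaches from about 0.35 to 0.975 m from the base axis. Payload 4.9 kg.
Tool frame: the origin (TCP) lies midway between the tips of the shut fingers; the grasp point (between the pads) lies 19 mm behind it (ctrl.tcp_to_grasp is the distance from the TCP to the grasp point, in m); z points along the fingers, y is the line along which they close (so a half turn about z gives the same grasp; the last joint's range is limited). The gripper opens to 85 mm and grips with 20 to 120 N. Pads are 22 mm wide; open, the fingers measure 114 mm over their backs; the gripper's body (76 mm by 85 mm) begins 54 mm behind the grasp point. The pads swing forward as they close: fully open they stand 13 mm farther back than shut.
Start: joints at [1.145, 0.053, 1.613, -0, 1.476, -0.119], TCP at [0.189, 0.596, 0.231] pointing down, gripper open.
Joint ranges: [-3.01, 3.01], [-1.01, 2.22], [0.06, 2.58], [-1.02, 4.17], [0.09, 2.62], [-3.14, 3.14]. Speed limits (rad/s): [2.57, 2.57, 3.14, 3.14, 3.14, 3.14].

### API

Orientations are given as a rotation vector (axis times angle).
In Python, from station import ctrl gives the robot as it stands.
- The arm moves only by the tool advance, called after "Emit:" by a JSON object that holds its "method" and its "body". Schema: {"type":"object","properties":{"steps":{"type":"object","properties":{"finger_gap":{"type":"array","items":{"type":"number"},"minItems":1,"maxItems":20},"x":{"type":"array","items":{"type":"number"},"minItems":1,"maxItems":20},"y":{"type":"array","items":{"type":"number"},"minItems":1,"maxItems":20},"z":{"type":"array","items":{"type":"number"},"minItems":1,"maxItems":20},"drx":{"type":"array","items":{"type":"number"},"minItems":1,"maxItems":20},"dry":{"type":"array","items":{"type":"number"},"minItems":1,"maxItems":20},"drz":{"type":"array","items":{"type":"number"},"minItems":1,"maxItems":20}},"additionalProperties":false,"required":["finger_gap","x","y","z","drx","dry","drz"]},"force":{"type":"number"},"only":{"type":"string"},"quiet":{"type":"boolean"},"lines":{"type":"string"}},"required":["steps"],"additionalProperties":false}. steps is an object with one list for each field, all of the same length, 1 to 20, a row being the entries at one place: finger_gap (the finger opening in m), x, y, z (the shift in parts of the range, where 1.0 means 100 cm), drx, dry, drz (a rotation vector in a scale on which 1.0 is 4 rad); each row is the pose to reach, as a shift and turn from the pose commanded when the call began, along the tool's axes at that moment; what a row does not reach only later rows make up. A row lasts 1/12 s, in which the tool goes at most 0.0417 m and 0.125 rad, less where a joint would pass 70% of its speed; a pose out of reach is approached as far as the arm can. The fingers move at their own pace and stop on an object; force is the grip in N (left out, the last holds). Time passes only in rows, so rows that do not move let the fingers close. The tool returns the time, the measured TCP pose, the force, the opening and the grip force at its end. only (a regular expression) keeps the lines of the reply that match it, lines (a string "A,B") keeps lines A to B, and quiet returns only ok. Input that does not fit is refused with a message, and nothing moves.
- ctrl.get_obs(): the state, without advancing time (a new reading comes with each control period).
- ctrl.get_image(name): name is "scene" or "top" or "wrist"; returns the picture (480x640x3 uint8, red, green, blue); there is no depth.
- ctrl.camera_params(name): a dict with "fx", "fy", "cx", "cy" (pixels), "T" (4x4, takes a point from camera to world coordinates); the wrist camera has in their place "tool_from_camera" (4x4, takes a point from camera to tool coordinates, whose origin is the TCP and whose axes are the flange's). Camera axes: x right, y down, z forward; pixel columns grow to the right and rows downward; lengths in m; the calibration is good to about 2 mm. The wrist camera is an equidistant fisheye: a pixel r from the principal point sees the ray r / f radians off the axis. A picture is of the moment at which its call begins: read the wrist's pose just before it. camera_params takes no time and is no camera call.
- ctrl.finish_job(): hands the job in; it is judged then, once.
The state is a dict: "t": time; "q": joint angles; "dq": joint speeds; "effort": joint torques, N m; "tool_pos": TCP position; "tool_rot": TCP orientation; "contact_force": force on the tool from outside, world axes, zero at the start; "wrist_torque": the same for the moment, N m; "opening": finger opening in m; "grip_force": force on a finger pad.
Only numpy, scipy, OpenCV 4.12 (cv2) and the standard library are available. Lean on these libraries where they do the work, as an engineer would, in place of code of your own. Each camera call takes 0.05 s, during which the arm holds its last target. There are 200 camera calls.

### The job

Load the drilling jig: swing its wooden turn bar fully open so it lies along the centre rail, then square each steel plate up to its lane and push it over the raised lip until it drops flat into the pocket beyond. When both plates lie flat in their pockets, swing the turn bar fully shut across both lanes again, let go, and leave the other things on the bench where they are.

Things in the scene. Friction and masses are not known exactly. Their poses are not given: they have to be found in the camera images.
- jig: Fixed plywood drilling jig, 276 x 224 mm (x -170 to +106 mm, y +-112 mm). Origin on the bench under the middle of the raised lip; x = direction the plates are pushed (roughly away from the robot), y = left, z up. Flat loading deck 16 mm above the bench up to the lip. Centre rail 24 mm wide, top 26 mm above the bench, along y = 0 over its whole length. Lanes 80 mm wide, left and right of it.
- lip (a point): Middle of the raised aluminium lip's crest, 22 mm above the bench, across both lanes at jig x = 0. Flat crest 6 mm wide (x -3 to +3); near side is a ramp from the deck (x -15 mm) up to the crest; far side drops upright 12 mm to the pocket floor. The lip stands 6 mm above the deck.
- pocket_left (a point): Centre of the left pocket's floor, 10 mm above the bench, at jig x = +50.5, y = +52 mm. Pocket 95 mm long (jig x +3 to +98) x 80 mm wide; stop at the far end and side rails 32 mm high. The side rail's inner face is at y = 92 mm from jig x = -30 mm on; before that its mouth flares outward to y = about 107 mm at x = -57 mm; the deck before that is open at the side.
- pocket_right (a point): The same for the right pocket: jig x = +50.5, y = -52 mm, mirror image of the left.
- turn_bar (a joint): Dark wood turn bar 152 x 16 x 12 mm, underside 27.5 mm above the bench, on an upright pivot above the lip's middle. 0 = shut: across both lanes over the lip, blocks plates. pi/2 = fully open, along the centre rail. Opening is anticlockwise from above: left end comes toward the robot. Hard stops at both; stays where left (1.3 N at a peg). Passes 1.5 mm above plates on the deck.
- peg_left (a point): Centre of the top of the upright round wooden peg at the turn bar's left end (left when shut): 16 mm diameter, 31 mm tall above the bar's top, its top 70.5 mm above the bench, 64 mm from the pivot. Moves with the bar.
- peg_right (a point): The same at the bar's right end.
- plate_left: Bare steel plate, 90 mm long (its x) x 72 mm wide (its y) x 10 mm thick, about 0.3 kg, with two scribed lines; origin at the centre of its underside, z up. Starts flat on the loading deck before the left lane, up to 0.2 rad askew and up to 14 mm outward of the lane's middle. Belongs in the left pocket.
- plate_right: The same plate for the right lane and the right pocket.
- tape_measure: Bystander: yellow tape measure, 39 x 86 x 61 mm, right of the jig.
- screwdriver: Bystander: screwdriver with green handle, 181 mm long, lying right of the jig.
- offcut: Bystander: small brown wood offcut, 35 x 55 x 20 mm, left of the jig near its loading end.
- wax_pot: Bystander: round pot, 69 mm across, 41 mm high, left of the jig.

How it is judged:
By the outcome, as a careful person would: the job done as asked, in the order asked, and still so for the second after the job is handed in, with the robot touching nothing.
It also fails if it takes over 72 s, if anything falls off the work surface, if the arm or the gripper's body presses on something with over 40 N, if the wrist force passes 120 N, or if a joint passes its speed limit or range.

## Working session

There is one attempt and no reset: what is moved stays moved. The work goes in short steps, Python scripts to look and compute and a tool call to move; the robot and the scene stay as the last step left them, time stands still between calls to the robot, and variables do not carry over. Pictures are saved under pics/ and viewed, at most 10 in all, crops included, and the job is handed in when it is done.

```bash
ls; mkdir -p pics
```

Run:
```python
from station import ctrl
import cv2
o=ctrl.get_obs()
for k in o: print(k,o[k])
for n in("top","scene"):
    cv2.imwrite(f"pics/{n}0.png",ctrl.get_image(n)[:,:,::-1]); print(n,ctrl.camera_params(n))
print(ctrl.camera_params("wrist"))
```

```text
pics
station.py
t 0.0
q [ 1.14503444e+00  5.33299949e-02  1.61427462e+00 -2.67464035e-05
  1.47598359e+00 -1.19008237e-01]
dq [ 1.09477086e-03  1.25593229e-03 -5.59100247e-05 -4.21885304e-04
 -2.75845851e-03  1.60349483e-03]
effort [ 1.69310515e-03 -3.93677080e+01 -3.70182288e+01  2.84431763e-05
  7.04649225e-03 -4.49773125e-06]
tool_pos [0.18848597 0.59526035 0.23009124]
tool_rot [-4.79878238e-01 -3.10420687e+00  3.02979794e-03]
contact_force [-0.37598959 -0.75675822  0.74163387]
wrist_torque [0.03289697 0.02617916 0.03791081]
grip_force 0.0
opening 0.08533715172085973
top {'fx': 475.9876216624092, 'fy': 475.9876216624092, 'cx': 327.70704164344255, 'cy': 237.8359833941919, 'T': array([[-1.26548927e-03, -9.95862112e-01,  9.08683296e-02,
         4.50782924e-01],
       [-9.99749113e-01, -7.72165833e-04, -2.23856044e-02,
         9.56530538e-02],
       [ 2.23631407e-02, -9.08738606e-02, -9.95611285e-01,
         9.34044738e-01],
       [ 0.00000000e+00,  0.00000000e+00,  0.00000000e+00,
         1.00000000e+00]])}
scene {'fx': 543.7474421823555, 'fy': 543.7474421823555, 'cx': 321.03899084264, 'cy': 246.59794940864336, 'T': array([[ 0.79225625, -0.4781292 ,  0.3791075 ,  0.20234096],
       [-0.61009178, -0.60963214,  0.50609947, -0.35855866],
       [-0.01086481, -0.63225084, -0.77468757,  0.73719059],
       [ 0.        ,  0.        ,  0.        ,  1.        ]])}
{'fx': 371.64829954431775, 'fy': 371.64829954431775, 'cx': 319.832344629761, 'cy': 240.405411317769, 'tool_from_camera': array([[ 6.59827402e-04, -9.50025746e-01, -3.12170861e-01,
         8.04639470e-02],
       [ 9.99999505e-01,  3.94291933e-04,  9.13729062e-04,
        -3.16476167e-04],
       [-7.44979682e-04, -3.12171309e-01,  9.50025536e-01,
        -1.42893310e-01],
       [ 0.00000000e+00,  0.00000000e+00,  0.00000000e+00,
         1.00000000e+00]])}
```

View pics/top0.png

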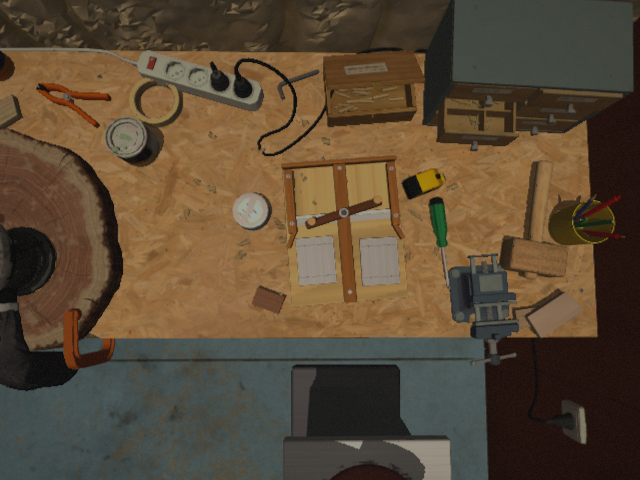

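View pics/scene0.png

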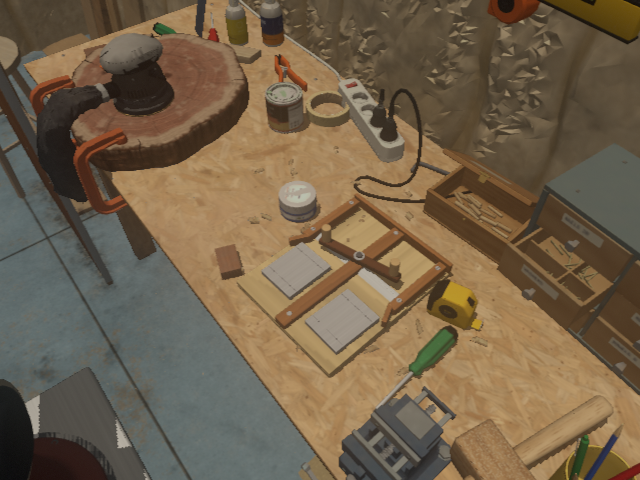

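The top view shows the jig with its pivot at about (344,212). The bar is partly open, from (310,222) to (380,203). The plates are near (317,261) and (380,261). I'll zoom in and segment next.

Create h.py:
```python
from station import ctrl
import cv2, numpy as np
from scipy.spatial.transform import Rotation as R
def ray(n,uv,z):
    p=ctrl.camera_params(n);T=p["T"]
    d=T[:3,:3]@np.array([(uv[0]-p["cx"])/p["fx"],(uv[1]-p["cy"])/p["fy"],1])
    return T[:3,3]+d*(z-T[2,3])/d[2]
def proj(n,P):
    p=ctrl.camera_params(n);T=p["T"]
    c=T[:3,:3].T@(np.array(P)-T[:3,3]); return np.array([p["fx"]*c[0]/c[2]+p["cx"],p["fy"]*c[1]/c[2]+p["cy"]])
def plates(im,x0=285,y0=150,x1=410,y1=310,zt=.026,sel=None):
    hsv=cv2.cvtColor(im,cv2.COLOR_RGB2HSV); m=((hsv[...,1]<45)&(hsv[...,2]>110)).astype(np.uint8)*255
    k=np.zeros_like(m);k[y0:y1,x0:x1]=m[y0:y1,x0:x1]
    k=cv2.morphologyEx(k,cv2.MORPH_CLOSE,np.ones((5,5))); k=cv2.morphologyEx(k,cv2.MORPH_OPEN,np.ones((5,5)))
    out=[]
    for c in cv2.findContours(k,cv2.RETR_EXTERNAL,cv2.CHAIN_APPROX_NONE)[0]:
        if cv2.contourArea(c)<600: continue
        P=np.array([ray("top",q[0],zt)[:2] for q in c])*1000
        r=cv2.minAreaRect(P.astype(np.float32)); out.append((r,c.reshape(-1,2).mean(0)))
    return out
```

Run:
```python
from h import *
im=cv2.imread("pics/top0.png")[:,:,::-1].copy()
for r in plates(im): print(r)
for n,uv,z in [("pivot",(344,212),.045),("nearscrew",(349,292),.026),("farscrew",(340,167),.026)]: print(n,ray("top",uv,z))
cv2.imwrite("pics/crop.png",cv2.resize(im[150:310,270:420,::-1],None,fx=5,fy=5,interpolation=cv2.INTER_CUBIC)[:600*2][:800,:].copy())
c=cv2.resize(im[150:310,275:415,::-1],None,fx=3.75,fy=3.75,interpolation=cv2.INTER_CUBIC);cv2.imwrite("pics/crop.png",c)
```

```text
(((490.2352294921875, -23.122970581054688), (87.72137451171875, 70.43885803222656), 3.2649760246276855), array([379.09493671, 260.86075949]))
(((491.3944091796875, 98.42675018310547), (87.81826782226562, 70.4042739868164), 5.15433931350708), array([315.60759494, 260.32278481]))
pivot [0.58089937 0.04485191 0.045     ]
nearscrew [0.43044325 0.03493626 0.026     ]
farscrew [0.67192987 0.05116216 0.026     ]
```

View pics/crop.png

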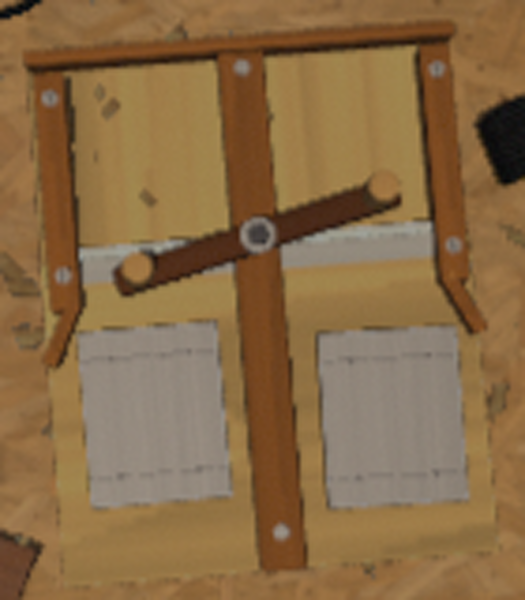

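The zoomed crop shows the peg tops at crop pixels (137,267) and (384,186), and the rail running from (240,60) to (282,568). The plates are nearly square to their lanes but sit outward of the lane middles. Next I'll work out the jig frame.

Run:
```python
from h import *
f=lambda u,v,z:ray("top",((u+.5)/3.75+275-.5,(v+.5)/3.75+150-.5),z)*1000
pl,pr=f(137,267,.0705),f(384,186,.0705)
print("pegs",pl,pr,np.linalg.norm(pl-pr),"mid",(pl+pr)/2)
a,b=f(240,67,.026),f(281,532,.026); yaw=np.arctan2(a[1]-b[1],a[0]-b[0]);print("rail yaw",yaw)
# rail sides at far(y=100),near(560)
for v,u1,u2 in((100,222,263),(540,256,302)): print(f(u1,v,.026),f(u2,v,.026))
print("rail near end",f(283,570,.026),"base corners",f(63,585,.016),f(494,549,.016))
print("stop top far corners",f(26,55,.032),f(453,26,.032))
print("lip crest-edge far L/R",f(80,247,.022),f(432,224,.022))
c=(f(257,233,.045));print("piv",c)
```

```text
pegs [560.76282818 106.42003564  70.5       ] [600.99675048 -14.64250327  70.5       ] 127.57314306214565 mid [580.87978933  45.88876618  70.5       ]
rail yaw 0.08317331769602543
[653.51735511  63.1992892   26.        ] [653.59643954  41.97067918  26.        ]
[427.38410308  46.53987828  26.        ] [427.34121721  23.23217087  26.        ]
rail near end [412.29771126  32.9460615   26.        ] base corners [404.54627297 144.44465107  16.        ] [422.31660517 -76.13866186  16.        ]
stop top far corners [675.2929291  164.09953933  32.        ] [691.52186846 -56.243552    32.        ]
lip crest-edge far L/R [577.26280205 136.36378737  22.        ] [589.60183143 -45.53154398  22.        ]
piv [581.34051103  46.42393999  45.        ]
```

Add to h.py:
```python
O=np.array([.581,.046]);YAW=.077
def J(x,y): # jig mm -> world m
    c,s=np.cos(YAW),np.sin(YAW); return O+np.array([c*x-s*y,s*x+c*y])/1000
def to(x,y,z,yaw=0,base=None): # jig mm x,y, z mm ; yaw of tool y rel jig y. prints shift in tool axes
    o=ctrl.get_obs();A=R.from_rotvec(o["tool_rot"])
    t=YAW+yaw; G=np.array([[-np.cos(t),-np.sin(t),0],[-np.sin(t),np.cos(t),0],[0,0,-1]]).T
    d=A.inv().apply(np.r_[J(x,y),z/1000]-o["tool_pos"]); r=(A.inv()*R.from_matrix(G.T)).as_rotvec()
    if r[2]>1.6 or r[2]<-1.6: print("big")
    print("shift",d.round(4),"rot",r.round(3))
def where():
    o=ctrl.get_obs();c,s=np.cos(YAW),np.sin(YAW);d=(o["tool_pos"][:2]-O)*1000
    print("jig",round(c*d[0]+s*d[1],1),round(-s*d[0]+c*d[1],1),"z",round(o["tool_pos"][2]*1000,1),"F",o["contact_force"].round(1),"t",o["t"],"open",round(o["opening"],4))
```

Run:
```python
from h import *
where(); th=.244; to(-64*np.sin(th),64*np.cos(th),120)
```

```text
jig -349.0 577.9 z 230.2 F [-0.2 -0.6  0. ] t 0.1 open 0.0854
shift [-0.5025 -0.3531  0.1107] rot [-0.002 -0.001 -0.384]
```

The rows are not in the units I measure in: turns go in shares of 4 rad. I convert before sending: -0.384 rad / 4 = -0.096.

Emit:
{"method": "advance", "body": {"steps": {"finger_gap": [0.04, 0.04, 0.04, 0.04, 0.04, 0.04, 0.04, 0.04, 0.04, 0.04, 0.04, 0.04, 0.04, 0.04, 0.04, 0.04, 0.04, 0.04], "x": [-0.26, -0.26, -0.26, -0.26, -0.5025, -0.5025, -0.5025, -0.5025, -0.5025, -0.5025, -0.5025, -0.5025, -0.5025, -0.5025, -0.5025, -0.5025, -0.5025, -0.5025], "y": [-0.18, -0.18, -0.18, -0.18, -0.353, -0.353, -0.353, -0.353, -0.353, -0.353, -0.353, -0.353, -0.353, -0.353, -0.353, -0.353, -0.353, -0.353], "z": [0.04, 0.04, 0.04, 0.04, 0.11, 0.11, 0.11, 0.11, 0.11, 0.11, 0.11, 0.11, 0.11, 0.11, 0.11, 0.11, 0.11, 0.11], "drx": [0, 0, 0, 0, 0, 0, 0, 0, 0, 0, 0, 0, 0, 0, 0, 0, 0, 0], "dry": [0, 0, 0, 0, 0, 0, 0, 0, 0, 0, 0, 0, 0, 0, 0, 0, 0, 0], "drz": [-0.096, -0.096, -0.096, -0.096, -0.096, -0.096, -0.096, -0.096, -0.096, -0.096, -0.096, -0.096, -0.096, -0.096, -0.096, -0.096, -0.096, -0.096]}, "force": 25}}

```text
t: 1.6
tool_pos: [0.5607, 0.1075, 0.1207]
tool_rot: [0.12, -3.138, -0.001]
contact_force: [0.1, -0.8, 0.4]
opening: 0.0397
grip_force: 0.0
```

Run:
```python
from h import *
where(); th=.244; to(-64*np.sin(th),64*np.cos(th),47)
cv2.imwrite("pics/w1.png",ctrl.get_image("wrist")[:,:,::-1])
```

```text
jig -15.5 62.8 z 120.7 F [ 0.1 -0.8  0.4] t 1.6 open 0.0397
shift [-0.0002 -0.0008  0.0737] rot [ 0.    -0.002 -0.001]
```

View pics/w1.png

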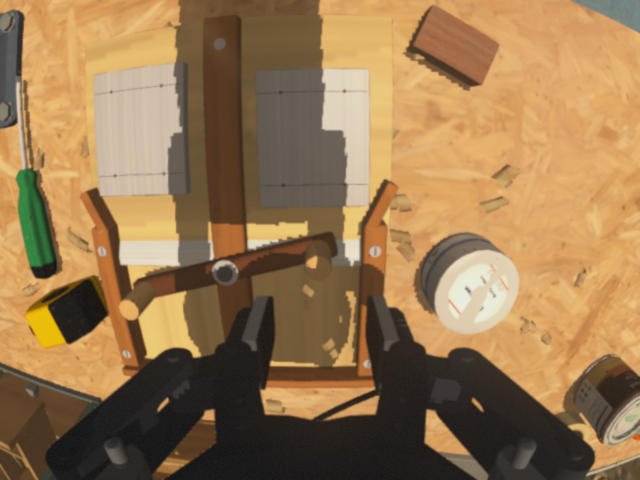

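The wrist view shows the left peg at (318,262), midway between the fingers (x 270 to 370). I'll descend and grip it.

Emit:
{"method": "advance", "body": {"steps": {"finger_gap": [0.04, 0.04, 0.04, 0.0, 0.0, 0.0, 0.0, 0.0], "x": [0, 0, 0, 0, 0, 0, 0, 0], "y": [0, -0.001, -0.001, -0.001, -0.001, -0.001, -0.001, -0.001], "z": [0.04, 0.073, 0.073, 0.073, 0.073, 0.073, 0.073, 0.073], "drx": [0, 0, 0, 0, 0, 0, 0, 0], "dry": [0, 0, 0, 0, 0, 0, 0, 0], "drz": [0, 0, 0, 0, 0, 0, 0, 0]}, "force": 25}}

```text
t: 2.32
tool_pos: [0.5623, 0.1065, 0.0501]
tool_rot: [-0.121, 3.136, -0.0]
contact_force: [-0.2, -2.1, -2.7]
opening: 0.0147
grip_force: 26.8
```

Run:
```python
from h import *
where()
o=ctrl.get_obs()
for th in np.linspace(.244,np.pi/2+.02,9)[1:]: # tool shift: tool x=-jig x, tool y=jig y
    print(round(th,2),(.064*(np.sin(th)-np.sin(.244))).round(4),(.064*(np.cos(th)-np.cos(.244))).round(4))
```

```text
jig -14.0 61.8 z 50.1 F [-0.2 -2.1 -2.7] t 2.3167 open 0.0147
0.41 0.0102 -0.0035
0.58 0.0196 -0.0086
0.75 0.0281 -0.0152
0.92 0.0354 -0.0232
1.09 0.0412 -0.0323
1.25 0.0454 -0.0422
1.42 0.0478 -0.0526
1.59 0.0485 -0.0634
```

Emit:
{"method": "advance", "body": {"steps": {"finger_gap": [0, 0, 0, 0, 0, 0, 0, 0, 0, 0, 0], "x": [0.01, 0.0196, 0.028, 0.0354, 0.041, 0.0454, 0.048, 0.0485, 0.0485, 0.0485, 0.0485], "y": [-0.0035, -0.0086, -0.015, -0.023, -0.032, -0.042, -0.0526, -0.06, -0.0635, -0.0635, -0.0635], "z": [0, 0, 0, 0, 0, 0, 0, 0, 0, 0, 0], "drx": [0, 0, 0, 0, 0, 0, 0, 0, 0, 0, 0], "dry": [0, 0, 0, 0, 0, 0, 0, 0, 0, 0, 0], "drz": [0, 0, 0, 0, 0, 0, 0, 0, 0, 0, 0]}}}

```text
t: 3.23
tool_pos: [0.5155, 0.0401, 0.0495]
tool_rot: [0.12, -3.134, -0.003]
contact_force: [-9.9, 0.9, 8.4]
opening: 0.0148
grip_force: 28.1
```

```bash
python3 -c "
from h import *
where()"
```

```text
jig -65.8 -0.9 z 49.5 F [-9.9  0.9  8.4] t 3.2333 open 0.0148
```

Emit:
{"method": "advance", "body": {"steps": {"finger_gap": [0, 0, 0, 0], "x": [-0.001, -0.001, -0.001, -0.001], "y": [-0.003, -0.005, -0.005, -0.005], "z": [0, 0, 0, 0], "drx": [0, 0, 0, 0], "dry": [0, 0, 0, 0], "drz": [0, 0, 0, 0]}}}

```text
t: 3.57
tool_pos: [0.5156, 0.0397, 0.0494]
tool_rot: [0.12, -3.131, -0.018]
contact_force: [-13.6, 18.0, 11.6]
opening: 0.0148
grip_force: 28.9
```

```bash
python3 -c "
from h import *
where()"
```

```text
jig -65.7 -1.2 z 49.4 F [-13.6  18.   11.6] t 3.5667 open 0.0148
```

Emit:
{"method": "advance", "body": {"steps": {"finger_gap": [0, 0.04, 0.04, 0.04, 0.04, 0.04, 0, 0, 0, 0, 0, 0], "x": [0, 0, 0, 0, 0, 0, 0.02, 0.02, 0.02, 0.02, 0.02, 0.02], "y": [0.005, 0.005, 0.005, 0.005, 0.005, 0.005, 0.04, 0.08, 0.123, 0.123, 0.123, 0.123], "z": [0, 0, 0, 0, -0.03, -0.055, -0.055, -0.055, -0.055, -0.055, -0.055, -0.055], "drx": [0, 0, 0, 0, 0, 0, 0, 0, 0, 0, 0, 0], "dry": [0, 0, 0, 0, 0, 0, 0, 0, 0, 0, 0, 0], "drz": [0, 0, 0, 0, 0, 0, 0, 0, 0, 0, 0, 0]}}}

```text
t: 4.57
tool_pos: [0.49, 0.1555, 0.1036]
tool_rot: [-0.122, 3.139, -0.0]
contact_force: [0.7, -0.4, 0.1]
opening: -0.0001
grip_force: 0.0
```

Run:
```python
from h import *
where(); to(-86,122,18)
im=ctrl.get_image("top");cv2.imwrite("pics/top1.png",im[:,:,::-1])
for r in plates(im): print(r)
```

```text
jig -82.3 116.2 z 103.6 F [ 0.7 -0.4  0.1] t 4.5667 open -0.0001
shift [0.0037 0.0058 0.0856] rot [-0.     0.001  0.001]
(((490.4510803222656, -23.11065673828125), (88.15382385253906, 70.43885803222656), 3.2649760246276855), array([378.96855346, 260.69811321]))
```

Emit:
{"method": "advance", "body": {"steps": {"finger_gap": [0, 0, 0, 0, 0, 0, 0, 0, 0, 0, 0], "x": [0.004, 0.004, 0.004, 0.004, 0.004, 0.004, 0.004, 0.004, 0.004, 0.004, 0.004], "y": [0.008, 0.008, 0.008, 0.008, 0.002, -0.004, -0.008, -0.011, -0.013, -0.013, -0.013], "z": [0.04, 0.08, 0.085, 0.085, 0.085, 0.085, 0.085, 0.085, 0.085, 0.085, 0.085], "drx": [0, 0, 0, 0, 0, 0, 0, 0, 0, 0, 0], "dry": [0, 0, 0, 0, 0, 0, 0, 0, 0, 0, 0], "drz": [0, 0, 0, 0, 0, 0, 0, 0, 0, 0, 0]}}}

```text
t: 5.53
tool_pos: [0.4878, 0.1418, 0.0195]
tool_rot: [-0.121, 3.137, -0.002]
contact_force: [0.1, -2.9, 4.5]
opening: 0.0
grip_force: 2.4
```

Run:
```python
from h import *
where()
```

```text
jig -85.6 102.7 z 19.5 F [ 0.1 -2.9  4.5] t 5.5333 open 0.0
```

Emit:
{"method": "advance", "body": {"steps": {"finger_gap": [0, 0, 0, 0, 0, 0, 0, 0, 0, 0, 0, 0], "x": [0, 0, 0, 0.01, 0.01, 0.01, 0.01, 0.01, 0.01, 0.01, 0.01, 0.01], "y": [0.008, 0.008, 0.008, -0.03, -0.07, -0.11, -0.15, -0.19, -0.229, -0.229, -0.229, -0.229], "z": [0, -0.04, -0.08, -0.08, -0.08, -0.08, -0.08, -0.08, -0.08, -0.08, -0.08, -0.08], "drx": [0, 0, 0, 0, 0, 0, 0, 0, 0, 0, 0, 0], "dry": [0, 0, 0, 0, 0, 0, 0, 0, 0, 0, 0, 0], "drz": [0, 0, 0, 0, 0, 0, 0, 0, 0, 0, 0, 0]}}}

```text
t: 6.53
tool_pos: [0.4942, -0.0859, 0.0978]
tool_rot: [0.121, -3.139, -0.002]
contact_force: [-0.1, 0.3, -0.1]
opening: 0.0005
grip_force: 0.0
```

Run:
```python
from h import *
where(); to(-96,-124,18)
im=ctrl.get_image("top");cv2.imwrite("pics/top2.png",im[:,:,::-1])
for r in plates(im): print(r)
```

```text
jig -96.7 -124.9 z 97.8 F [-0.1  0.3 -0.1] t 6.5333 open 0.0005
shift [-0.0007  0.0008  0.0798] rot [ 0.001 -0.001  0.   ]
(((489.4801025390625, -12.608745574951172), (52.09880828857422, 87.97444152832031), 89.92024993896484), array([372.78947368, 259.13533835]))
(((491.3541564941406, 98.46981811523438), (87.82140350341797, 70.42981719970703), 5.056367874145508), array([315.57594937, 260.32278481]))
```

Emit:
{"method": "advance", "body": {"steps": {"finger_gap": [0, 0, 0, 0, 0, 0, 0, 0], "x": [0, 0, 0, 0, 0, 0, 0, 0], "y": [0, 0, 0, 0.006, 0.012, 0.016, 0.018, 0.018], "z": [0.04, 0.075, 0.08, 0.08, 0.08, 0.08, 0.08, 0.08], "drx": [0, 0, 0, 0, 0, 0, 0, 0], "dry": [0, 0, 0, 0, 0, 0, 0, 0], "drz": [0, 0, 0, 0, 0, 0, 0, 0]}}}

```text
t: 7.25
tool_pos: [0.4944, -0.0681, 0.0202]
tool_rot: [-0.123, 3.136, -0.001]
contact_force: [-1.0, -0.2, -0.6]
opening: 0.0002
grip_force: 0.0
```

Run:
```python
from h import *
where()
im=ctrl.get_image("scene");cv2.imwrite("pics/s3.png",cv2.resize(im[230:400,220:460,::-1],None,fx=3.3,fy=3.3,interpolation=cv2.INTER_CUBIC))
```

```text
jig -95.1 -107.1 z 20.2 F [-1.  -0.2 -0.6] t 7.25 open 0.0002
```

View pics/s3.png

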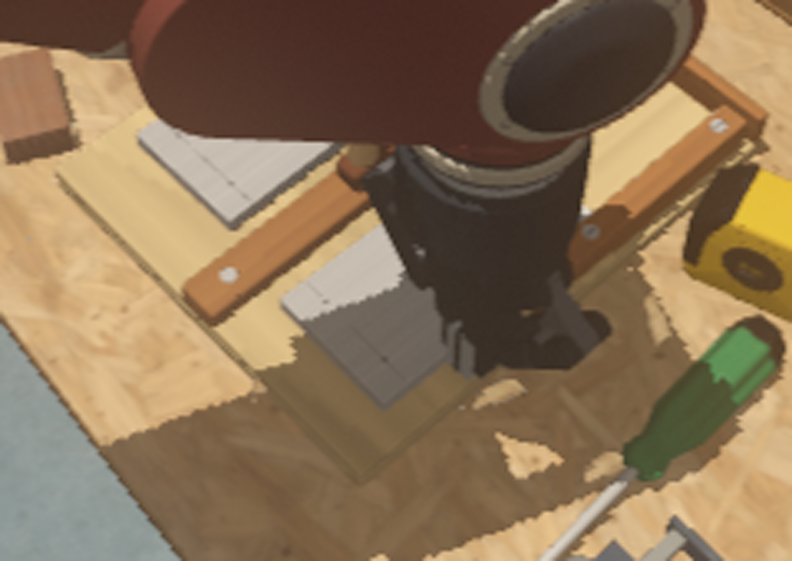

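The scene crop shows the shut fingers beside the right plate's outer edge at about (470,360), with no force yet. I'll creep in.

Emit:
{"method": "advance", "body": {"steps": {"finger_gap": [0, 0, 0], "x": [0, 0, 0], "y": [0.0015, 0.003, 0.003], "z": [0, 0, 0], "drx": [0, 0, 0], "dry": [0, 0, 0], "drz": [0, 0, 0]}}}

```text
t: 7.55
tool_pos: [0.4939, -0.0664, 0.0195]
tool_rot: [-0.121, 3.137, -0.002]
contact_force: [-0.5, -2.3, 3.9]
opening: -0.0
grip_force: 2.9
```

Emit:
{"method": "advance", "body": {"steps": {"finger_gap": [0, 0], "x": [0, 0], "y": [0.0015, 0.003], "z": [0, 0], "drx": [0, 0], "dry": [0, 0], "drz": [0, 0]}, "only": "force|pos"}}

```text
tool_pos: [0.4939, -0.064, 0.0195]
contact_force: [0.2, -5.7, 4.8]
grip_force: 3.4
```

Emit:
{"method": "advance", "body": {"steps": {"finger_gap": [0, 0], "x": [0, 0], "y": [0.0015, 0.003], "z": [0, 0], "drx": [0, 0], "dry": [0, 0], "drz": [0, 0]}, "only": "force|pos"}}

```text
tool_pos: [0.4937, -0.0611, 0.0195]
contact_force: [0.6, -5.6, 4.4]
grip_force: 3.3
```

```bash
python3 -c "
from h import *
where()"
```

```text
jig -95.3 -100.0 z 19.5 F [ 0.6 -5.6  4.4] t 7.8833 open -0.0001
```

Emit:
{"method": "advance", "body": {"steps": {"finger_gap": [0, 0, 0, 0, 0], "x": [0, 0, 0, 0, 0], "y": [0.0015, 0.003, 0.0045, 0.0045, 0.0045], "z": [-0.001, -0.001, -0.001, -0.001, -0.001], "drx": [0, 0, 0, 0, 0], "dry": [0, 0, 0, 0, 0], "drz": [0, 0, 0, 0, 0]}, "only": "force"}}

```text
contact_force: [0.8, -4.4, 3.8]
grip_force: 2.4
```

```bash
python3 -c "
from h import *
where()"
```

```text
jig -96.3 -94.3 z 19.5 F [ 0.8 -4.4  3.8] t 8.3 open -0.0001
```

Emit:
{"method": "advance", "body": {"steps": {"finger_gap": [0, 0, 0, 0, 0, 0, 0, 0, 0, 0, 0, 0], "x": [0, 0, 0, 0, 0, -0.01, -0.01, -0.01, -0.01, -0.01, -0.01, -0.01], "y": [-0.008, -0.008, -0.008, 0.03, 0.07, 0.11, 0.15, 0.19, 0.212, 0.212, 0.212, 0.212], "z": [0, -0.04, -0.08, -0.08, -0.08, -0.08, -0.08, -0.08, -0.08, -0.08, -0.08, -0.08], "drx": [0, 0, 0, 0, 0, 0, 0, 0, 0, 0, 0, 0], "dry": [0, 0, 0, 0, 0, 0, 0, 0, 0, 0, 0, 0], "drz": [0, 0, 0, 0, 0, 0, 0, 0, 0, 0, 0, 0]}, "only": "force"}}

```text
contact_force: [-0.1, -0.0, -0.8]
grip_force: 0.0
```

Run:
```python
from h import *
where(); to(-86,114,20)
im=ctrl.get_image("top");cv2.imwrite("pics/top4.png",im[:,:,::-1])
for r in plates(im): print(r)
```

```text
jig -87.4 117.5 z 98.4 F [-0.1 -0.  -0.8] t 9.3 open -0.0001
shift [-0.0016 -0.0035  0.0784] rot [ 0.    -0.002  0.   ]
(((488.30023193359375, -12.1593017578125), (87.85218811035156, 70.38208770751953), 4.145101070404053), array([373.2625, 261.875 ]))
```

Emit:
{"method": "advance", "body": {"steps": {"finger_gap": [0, 0, 0, 0, 0, 0, 0, 0, 0, 0, 0], "x": [0, 0, 0, 0, 0, 0, 0, 0, 0, 0, 0], "y": [0, 0, 0, -0.006, -0.011, -0.014, -0.016, -0.018, -0.02, -0.0205, -0.0205], "z": [0.04, 0.074, 0.077, 0.077, 0.077, 0.077, 0.077, 0.077, 0.077, 0.077, 0.077], "drx": [0, 0, 0, 0, 0, 0, 0, 0, 0, 0, 0], "dry": [0, 0, 0, 0, 0, 0, 0, 0, 0, 0, 0], "drz": [0, 0, 0, 0, 0, 0, 0, 0, 0, 0, 0]}, "only": "force"}}

```text
contact_force: [-0.4, 3.0, 1.8]
grip_force: 1.4
```

```bash
python3 -c "
from h import *
where()"
```

```text
jig -85.9 97.6 z 23.1 F [-0.4  3.   1.8] t 10.2667 open -0.0
```

Emit:
{"method": "advance", "body": {"steps": {"finger_gap": [0, 0.03, 0.03, 0.03, 0.03, 0.03, 0.03], "x": [0, 0, 0.04, 0.08, 0.08, 0.08, 0.08], "y": [0.008, 0.008, 0.008, -0.02, -0.05, -0.05, -0.05], "z": [0, -0.04, -0.08, -0.08, -0.08, -0.08, -0.08], "drx": [0, 0, 0, 0, 0, 0, 0], "dry": [0, 0, 0, 0, 0, 0, 0], "drz": [0, 0, 0, 0, 0, 0, 0]}, "only": "force"}}

```text
contact_force: [0.3, -0.4, -0.6]
grip_force: 0.0
```

Run:
```python
from h import *
where(); to(-165,52,22)
im=ctrl.get_image("top");cv2.imwrite("pics/top5.png",im[:,:,::-1])
for r in plates(im): print(r)
```

```text
jig -167.3 46.3 z 102.1 F [ 0.3 -0.4 -0.6] t 10.85 open 0.03
shift [-0.0023  0.0058  0.0801] rot [-0.001  0.    -0.003]
(((488.5201721191406, -12.41729736328125), (87.45073699951172, 69.83564758300781), 4.145101070404053), array([378.54248366, 255.5620915 ]))
```

Emit:
{"method": "advance", "body": {"steps": {"finger_gap": [0.03, 0.03, 0.03, 0.03, 0.03, 0.03, 0.03], "x": [-0.004, -0.004, -0.004, -0.004, -0.004, -0.004, -0.004], "y": [-0.04, -0.08, -0.097, -0.097, -0.097, -0.097, -0.097], "z": [0, 0, 0.02, 0.05, 0.08, 0.08, 0.08], "drx": [0, 0, 0, 0, 0, 0, 0], "dry": [0, 0, 0, 0, 0, 0, 0], "drz": [0, 0, 0, 0, 0, 0, 0]}, "only": "force"}}

```text
contact_force: [0.4, -0.5, 0.8]
grip_force: 0.0
```

Run:
```python
from h import *
where(); 
im=ctrl.get_image("top");cv2.imwrite("pics/top6.png",im[:,:,::-1])
for r in plates(im): print(r)
```

```text
jig -163.7 -48.6 z 20.8 F [ 0.4 -0.5  0.8] t 11.4833 open 0.03
(((491.22161865234375, 94.976806640625), (87.66328430175781, 70.42047119140625), 5.0000200271606445), array([317.44936709, 260.34810127]))
```

Emit:
{"method": "advance", "body": {"steps": {"finger_gap": [0.03, 0.03, 0.03, 0.03, 0.03, 0.03, 0.03, 0.03, 0.03], "x": [-0.008, -0.016, -0.024, -0.032, -0.04, -0.048, -0.056, -0.064, -0.07], "y": [-0.001, -0.001, -0.001, -0.001, -0.001, -0.001, -0.001, -0.001, -0.001], "z": [0, 0, 0, 0, 0, 0, 0, 0, 0], "drx": [0, 0, 0, 0, 0, 0, 0, 0, 0], "dry": [0, 0, 0, 0, 0, 0, 0, 0, 0], "drz": [0, 0, 0, 0, 0, 0, 0, 0, 0]}, "only": "force"}}

```text
contact_force: [-5.5, 0.3, 5.6]
grip_force: 4.0
```

```bash
python3 -c "
from h import *
where()"
```

```text
jig -91.7 -50.7 z 23.4 F [-5.5  0.3  5.6] t 12.2833 open 0.0304
```

Emit:
{"method": "advance", "body": {"steps": {"finger_gap": [0.03, 0.03, 0.03, 0.03, 0.03], "x": [-0.008, -0.016, -0.024, -0.032, -0.038], "y": [0, 0, 0, 0, 0], "z": [0, 0, 0, 0, 0], "drx": [0, 0, 0, 0, 0], "dry": [0, 0, 0, 0, 0], "drz": [0, 0, 0, 0, 0]}, "only": "force"}}

```text
contact_force: [-8.8, -1.7, 7.2]
grip_force: 5.5
```

Run:
```python
from h import *
where(); 
im=ctrl.get_image("top");cv2.imwrite("pics/top7.png",cv2.resize(im[150:310,275:415,::-1],None,fx=3.75,fy=3.75,interpolation=cv2.INTER_CUBIC))
```

```text
jig -54.1 -50.9 z 23.2 F [-8.8 -1.7  7.2] t 12.7 open 0.0301
```

View pics/top7.png

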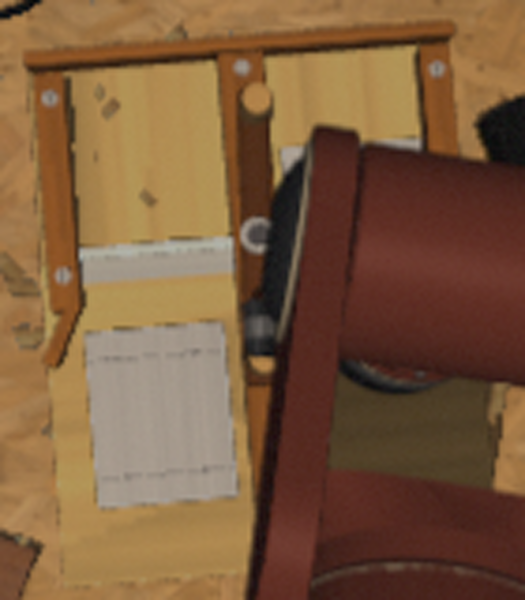

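The top crop shows the right plate's front edge at about (350,145), over the pocket. The bar lies open along the rail. I'll carry on over the lip, raising the tips.

Scaled: -0.002 rad / 4 = -0.0005.

Emit:
{"method": "advance", "body": {"steps": {"finger_gap": [0.03, 0.03, 0.03, 0.03, 0.03], "x": [-0.008, -0.016, -0.023, -0.026, -0.03], "y": [0, 0, 0, 0, 0], "z": [0, 0, -0.004, -0.007, -0.007], "drx": [0, -0.0005, 0, 0, 0], "dry": [0, 0, 0, 0, 0], "drz": [0, 0, 0, 0, 0]}, "only": "force"}}

```text
contact_force: [-6.5, -0.4, 11.3]
grip_force: 6.4
```

```bash
python3 -c "
from h import *
where()"
```

```text
jig -23.3 -50.7 z 31.3 F [-6.5 -0.4 11.3] t 13.1667 open 0.0301
```

Emit:
{"method": "advance", "body": {"steps": {"finger_gap": [0.03, 0.03, 0.03, 0.03, 0.03], "x": [-0.006, -0.012, -0.017, -0.018, -0.018], "y": [0, 0, 0, 0, 0], "z": [0, 0, 0, 0, 0], "drx": [0, 0, 0, 0, 0], "dry": [0, 0, 0, 0, 0], "drz": [0, 0, 0, 0, 0]}, "only": "force"}}

```text
contact_force: [-0.1, 0.6, 1.3]
grip_force: 0.5
```

Run:
```python
from h import *
where(); 
im=ctrl.get_image("top");cv2.imwrite("pics/top8.png",cv2.resize(im[150:310,275:415,::-1],None,fx=3.75,fy=3.75,interpolation=cv2.INTER_CUBIC))
im=ctrl.get_image("scene");cv2.imwrite("pics/s8.png",cv2.resize(im[190:390,220:460,::-1],None,fx=3,fy=3,interpolation=cv2.INTER_CUBIC))
```

```text
jig -5.5 -50.6 z 29.4 F [-0.1  0.6  1.3] t 13.5833 open 0.0297
```

View pics/s8.png

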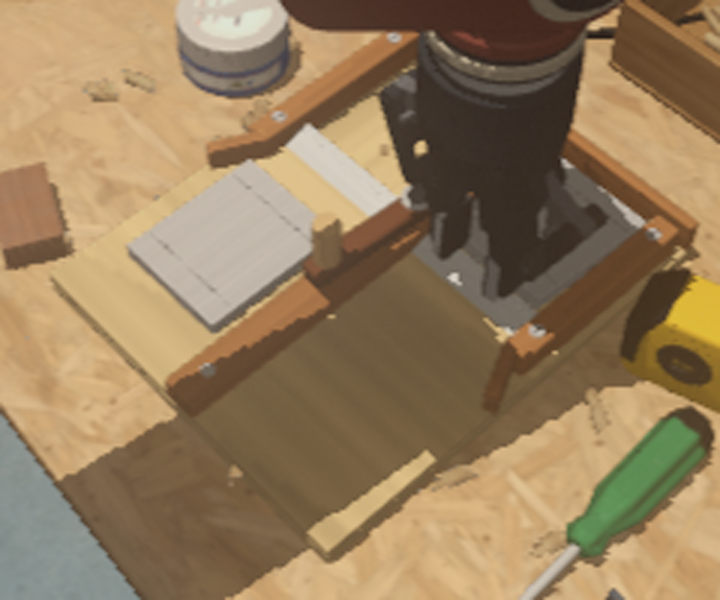

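The scene crop shows the gripper over the right lip and the plate beyond it. Force has gone to zero, so the plate has probably dropped in. I'll back off, check it, and go to the left plate's outer side.

Emit:
{"method": "advance", "body": {"steps": {"finger_gap": [0.03, 0.03, 0, 0, 0, 0, 0, 0, 0], "x": [0.002, 0.002, 0.02, 0.04, 0.06, 0.08, 0.08, 0.08, 0.08], "y": [0, 0, 0.035, 0.07, 0.1, 0.135, 0.165, 0.165, 0.165], "z": [-0.04, -0.08, -0.08, -0.08, -0.08, -0.08, -0.08, -0.08, -0.08], "drx": [0, 0, 0, 0, 0, 0, 0, 0, 0], "dry": [0, 0, 0, 0, 0, 0, 0, 0, 0], "drz": [0, 0, 0, 0, 0, 0, 0, 0, 0]}, "only": "force"}}

```text
contact_force: [-0.7, 0.6, 0.2]
grip_force: 0.0
```

Run:
```python
from h import *
where(); to(-86,114,21)
im=ctrl.get_image("top")
for r in plates(im,zt=.020): print(r)
im=ctrl.get_image("scene")
cv2.imwrite("pics/s9.png",cv2.resize(im[190:390,220:460,::-1],None,fx=3,fy=3,interpolation=cv2.INTER_CUBIC))
```

```text
jig -86.9 115.5 z 109.3 F [-0.7  0.6  0.2] t 14.4333 open -0.0002
shift [-0.0008 -0.0015  0.0883] rot [-0.     0.001  0.003]
(((622.802978515625, 6.250526428222656), (105.0428695678711, 95.90603637695312), 4.24736213684082), array([365.42268041, 194.75773196]))
```

View pics/s9.png

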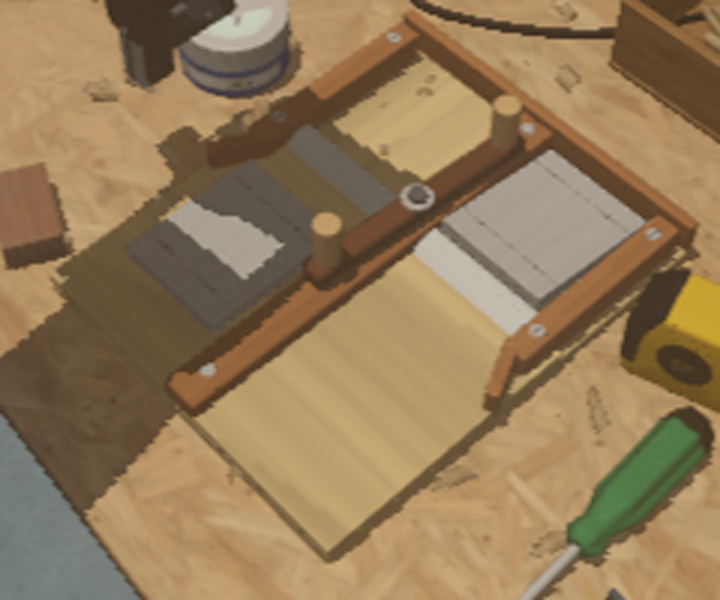

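The scene crop shows the right plate flat in its pocket, at about (540,225), with the lip clear. Now I'll nudge the left plate 3.5 mm further inward and then push it.

Emit:
{"method": "advance", "body": {"steps": {"finger_gap": [0, 0, 0, 0, 0, 0, 0, 0, 0, 0, 0], "x": [0, 0, 0, 0, 0, 0, 0, 0, 0, 0, 0], "y": [0, 0, 0, -0.006, -0.011, -0.015, -0.018, -0.02, -0.0215, -0.022, -0.022], "z": [0.04, 0.08, 0.087, 0.087, 0.087, 0.087, 0.087, 0.087, 0.087, 0.087, 0.087], "drx": [0, 0, 0, 0, 0, 0, 0, 0, 0, 0, 0], "dry": [0, 0, 0, 0, 0, 0, 0, 0, 0, 0, 0], "drz": [0, 0, 0, 0, 0, 0, 0, 0, 0, 0, 0]}, "only": "force"}}

```text
contact_force: [0.3, 3.0, 1.3]
grip_force: 1.5
```

```bash
python3 -c "
from h import *
where()"
```

```text
jig -85.8 92.5 z 23.2 F [0.3 3.  1.3] t 15.45 open 0.0
```

Emit:
{"method": "advance", "body": {"steps": {"finger_gap": [0, 0.03, 0.03, 0.03, 0.03, 0.03, 0.03, 0.03, 0.03], "x": [0, 0, 0.04, 0.08, 0.08, 0.08, 0.08, 0.08, 0.08], "y": [0.008, 0.008, 0.008, -0.02, -0.05, -0.09, -0.12, -0.14, -0.14], "z": [0, -0.04, -0.08, -0.08, -0.08, -0.08, -0.08, -0.08, -0.08], "drx": [0, 0, 0, 0, 0, 0, 0, 0, 0], "dry": [0, 0, 0, 0, 0, 0, 0, 0, 0], "drz": [0, 0, 0, 0, 0, 0, 0, 0, 0]}, "only": "force"}}

```text
contact_force: [-0.3, 0.0, -0.1]
grip_force: 0.0
```

Run:
```python
from h import *
where(); to(-163,53,21)
im=ctrl.get_image("top")
for r in plates(im): print(r)
```

```text
jig -167.1 -50.3 z 102.1 F [-0.3  0.  -0.1] t 16.2 open 0.0299
shift [-0.0038  0.1035  0.0808] rot [-0.002 -0.001 -0.004]
(((491.2033996582031, 89.9522933959961), (87.6883773803711, 70.5224609375), 4.665931224822998), array([320.3164557 , 260.34810127]))
(((621.6434936523438, 7.005409240722656), (104.22024536132812, 95.43903350830078), 4.389704704284668), array([365.29230769, 194.86666667]))
```

Emit:
{"method": "advance", "body": {"steps": {"finger_gap": [0.03, 0.03, 0.03, 0.03, 0.03, 0.03, 0.03], "x": [-0.004, -0.004, -0.004, -0.004, -0.004, -0.004, -0.004], "y": [0.04, 0.08, 0.102, 0.102, 0.102, 0.102, 0.102], "z": [0, 0, 0.02, 0.05, 0.08, 0.08, 0.08], "drx": [0, 0, 0, 0, 0, 0, 0], "dry": [0, 0, 0, 0, 0, 0, 0], "drz": [0, 0, 0, 0, 0, 0, 0]}, "only": "force"}}

```text
contact_force: [0.7, 0.2, 0.4]
grip_force: 0.0
```

```bash
python3 -c "
from h import *
where()"
```

```text
jig -164.5 55.4 z 20.9 F [0.7 0.2 0.4] t 16.8333 open 0.0299
```

Emit:
{"method": "advance", "body": {"steps": {"finger_gap": [0.03, 0.03, 0.03, 0.03, 0.03, 0.03, 0.03, 0.03, 0.03], "x": [-0.008, -0.016, -0.024, -0.032, -0.04, -0.048, -0.056, -0.064, -0.07], "y": [0, 0, 0, 0, 0, 0, 0, 0, 0], "z": [0, 0, 0, 0, 0, 0, 0, 0, 0], "drx": [0, 0, 0, 0, 0, 0, 0, 0, 0], "dry": [0, 0, 0, 0, 0, 0, 0, 0, 0], "drz": [0, 0, 0, 0, 0, 0, 0, 0, 0]}, "only": "force"}}

```text
contact_force: [-7.4, -0.5, 8.2]
grip_force: 5.3
```

```bash
python3 -c "
from h import *
where()"
```

```text
jig -91.9 54.1 z 23.9 F [-7.4 -0.5  8.2] t 17.5833 open 0.0304
```

Emit:
{"method": "advance", "body": {"steps": {"finger_gap": [0.03, 0.03, 0.03, 0.03, 0.03], "x": [-0.008, -0.016, -0.024, -0.032, -0.038], "y": [0, 0, 0, 0, 0], "z": [0, 0, 0, 0, 0], "drx": [0, 0, 0, 0, 0], "dry": [0, 0, 0, 0, 0], "drz": [0, 0, 0, 0, 0]}, "only": "force"}}

```text
contact_force: [-8.7, 0.9, 10.0]
grip_force: 5.8
```

```bash
python3 -c "
from h import *
where()"
```

```text
jig -54.0 54.3 z 23.8 F [-8.7  0.9 10. ] t 18.0 open 0.0299
```

Behaves like the right plate, so I'll finish it the same way.

Emit:
{"method": "advance", "body": {"steps": {"finger_gap": [0.03, 0.03, 0.03, 0.03, 0.03], "x": [-0.008, -0.016, -0.023, -0.026, -0.03], "y": [-0.001, -0.001, -0.001, -0.001, -0.001], "z": [0, 0, -0.004, -0.007, -0.007], "drx": [0, 0, 0, 0, 0], "dry": [0, 0, 0, 0, 0], "drz": [0, 0, 0, 0, 0]}, "only": "force"}}

```text
contact_force: [-6.8, 0.2, 10.2]
grip_force: 5.9
```

```bash
python3 -c "
from h import *
where()"
```

```text
jig -23.4 53.1 z 31.4 F [-6.8  0.2 10.2] t 18.4167 open 0.03
```

Emit:
{"method": "advance", "body": {"steps": {"finger_gap": [0.03, 0.03, 0.03, 0.03, 0.03], "x": [-0.006, -0.012, -0.017, -0.018, -0.018], "y": [0, 0, 0, 0, 0], "z": [0, 0, 0, 0, 0], "drx": [0, 0, 0, 0, 0], "dry": [0, 0, 0, 0, 0], "drz": [0, 0, 0, 0, 0]}, "only": "force"}}

```text
contact_force: [-0.1, -0.8, -0.6]
grip_force: 0.0
```

Run:
```python
from h import *
where()
```

```text
jig -5.4 53.2 z 29.7 F [-0.1 -0.8 -0.6] t 18.8333 open 0.0301
```

Emit:
{"method": "advance", "body": {"steps": {"finger_gap": [0.03, 0.03, 0.03, 0.03, 0.03, 0.03, 0.03, 0.03], "x": [0.002, 0.002, 0.04, 0.08, 0.12, 0.16, 0.16, 0.16], "y": [0, 0, -0.02, -0.04, -0.054, -0.054, -0.054, -0.054], "z": [-0.04, -0.08, -0.08, -0.08, -0.08, -0.08, -0.08, -0.08], "drx": [0, 0, 0, 0, 0, 0, 0, 0], "dry": [0, 0, 0, 0, 0, 0, 0, 0], "drz": [0, 0, 0, 0, 0, 0, 0, 0]}, "only": "force"}}

```text
contact_force: [-0.0, -1.0, 0.9]
grip_force: 0.0
```

```bash
python3 - <<'E'
from h import *
where(); to(-64.5,-1,50)
im=ctrl.get_image("scene")
cv2.imwrite("pics/s10.png",cv2.resize(im[190:390,220:460,::-1],None,fx=3,fy=3,interpolation=cv2.INTER_CUBIC))
E
```

```text
jig -168.8 -0.6 z 108.2 F [-0.  -1.   0.9] t 19.5 open 0.03
shift [-0.1043 -0.0003  0.0583] rot [-0.     0.001 -0.001]
```

View pics/s10.png

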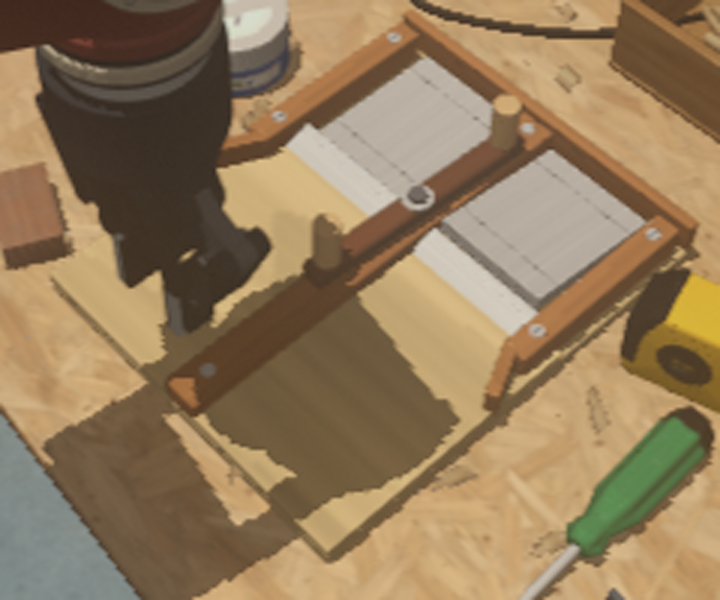

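The scene crop shows both plates in their pockets behind the lip, with the bar still open. Now I'll grip the left peg at (327,240).

Emit:
{"method": "advance", "body": {"steps": {"finger_gap": [0.035, 0.035, 0.035, 0.035, 0.035, 0.035, 0.0, 0, 0, 0, 0], "x": [-0.04, -0.08, -0.104, -0.104, -0.104, -0.104, -0.104, -0.104, -0.104, -0.104, -0.104], "y": [0, 0, 0, 0, 0, 0, 0, 0, 0, 0, 0], "z": [0, 0, 0.01, 0.04, 0.058, 0.058, 0.058, 0.058, 0.058, 0.058, 0.058], "drx": [0, 0, 0, 0, 0, 0, 0, 0, 0, 0, 0], "dry": [0, 0, 0, 0, 0, 0, 0, 0, 0, 0, 0], "drz": [0, 0, 0, 0, 0, 0, 0, 0, 0, 0, 0]}, "force": 25, "only": "force|open"}}

```text
contact_force: [4.6, 1.7, -9.0]
opening: 0.0146
grip_force: 25.0
```

Run:
```python
from h import *
where()
for th in np.linspace(np.pi/2,0,9)[1:]: print(round(th,2),-(.064*(1-np.sin(th))).round(4),(.064*np.cos(th)).round(4))
```

```text
jig -61.4 -0.4 z 51.9 F [ 4.6  1.7 -9. ] t 20.4667 open 0.0146
1.37 -0.0012 0.0125
1.18 -0.0049 0.0245
0.98 -0.0108 0.0356
0.79 -0.0187 0.0453
0.59 -0.0284 0.0532
0.39 -0.0395 0.0591
0.2 -0.0515 0.0628
0.0 -0.064 0.064
```

Emit:
{"method": "advance", "body": {"steps": {"finger_gap": [0, 0, 0, 0, 0, 0, 0, 0, 0, 0], "x": [-0.001, -0.005, -0.011, -0.0187, -0.0284, -0.0395, -0.0515, -0.06, -0.064, -0.064], "y": [0.0125, 0.0245, 0.0356, 0.045, 0.053, 0.059, 0.063, 0.064, 0.064, 0.064], "z": [0, 0, 0, 0, 0, 0, 0, 0, 0, 0], "drx": [0, 0, 0, 0, 0, 0, 0, 0, 0, 0], "dry": [0, 0, 0, 0, 0, 0, 0, 0, 0, 0], "drz": [0, 0, 0, 0, 0, 0, 0, 0, 0, 0]}, "only": "force"}}

```text
contact_force: [-0.7, 0.1, 0.7]
grip_force: 25.6
```

```bash
python3 -c "
from h import *
where()"
```

```text
jig 2.5 63.4 z 52.0 F [-0.7  0.1  0.7] t 21.3 open 0.0149
```

Emit:
{"method": "advance", "body": {"steps": {"finger_gap": [0, 0, 0], "x": [-0.002, -0.004, -0.004], "y": [0, 0, 0], "z": [0, 0, 0], "drx": [0, 0, 0], "dry": [0, 0, 0], "drz": [0, 0, 0]}, "only": "force"}}

```text
contact_force: [-3.9, -0.9, 4.1]
grip_force: 26.0
```

```bash
python3 -c "
from h import *
where()"
```

```text
jig 5.0 63.5 z 51.9 F [-3.9 -0.9  4.1] t 21.55 open 0.0148
```

Emit:
{"method": "advance", "body": {"steps": {"finger_gap": [0, 0, 0], "x": [-0.002, -0.004, -0.004], "y": [0, 0, 0], "z": [0, 0, 0], "drx": [0, 0, 0], "dry": [0, 0, 0], "drz": [0, 0, 0]}, "only": "force"}}

```text
contact_force: [-18.7, -2.3, 12.7]
grip_force: 26.8
```

```bash
python3 -c "
from h import *
where()"
```

```text
jig 5.5 63.5 z 51.6 F [-18.7  -2.3  12.7] t 21.8 open 0.0145
```

Emit:
{"method": "advance", "body": {"steps": {"finger_gap": [0, 0.035, 0.035, 0.035, 0.035, 0.035, 0.035, 0.035, 0.035, 0.035, 0.035, 0.035, 0.035, 0.035, 0.035], "x": [0.001, 0.001, 0.001, 0.001, 0.001, 0.001, 0.04, 0.07, 0.07, 0.07, 0.07, 0.07, 0.07, 0.07, 0.07], "y": [0, 0, 0, 0, 0, 0, 0.04, 0.08, 0.12, 0.16, 0.2, 0.24, 0.26, 0.26, 0.26], "z": [0, 0, 0, 0, -0.04, -0.07, -0.11, -0.15, -0.15, -0.15, -0.15, -0.15, -0.15, -0.15, -0.15], "drx": [0, 0, 0, 0, 0, 0, 0, 0, 0, 0, 0, 0, 0, 0, 0], "dry": [0, 0, 0, 0, 0, 0, 0, 0, 0, 0, 0, 0, 0, 0, 0], "drz": [0, 0, 0, 0, 0, 0, 0, 0, 0, 0, 0, 0, 0, 0, 0]}}}

```text
t: 23.05
tool_pos: [0.4954, 0.3665, 0.2017]
tool_rot: [-0.128, 3.138, 0.002]
contact_force: [-0.3, 0.1, 0.3]
opening: 0.0347
grip_force: 0.0
```

Run:
```python
from h import *
where()
im=ctrl.get_image("top");s=ctrl.get_image("scene")
a=cv2.resize(im[150:310,275:415,::-1],(400,457),interpolation=cv2.INTER_CUBIC);b=cv2.resize(s[190:390,220:460,::-1],(400,333),interpolation=cv2.INTER_CUBIC)
c=np.zeros((457,800,3),np.uint8);c[:,:400]=a;c[:333,400:]=b;cv2.imwrite("pics/f.png",c)
```

```text
jig -60.7 326.1 z 201.7 F [-0.3  0.1  0.3] t 23.05 open 0.0347
```

View pics/f.png

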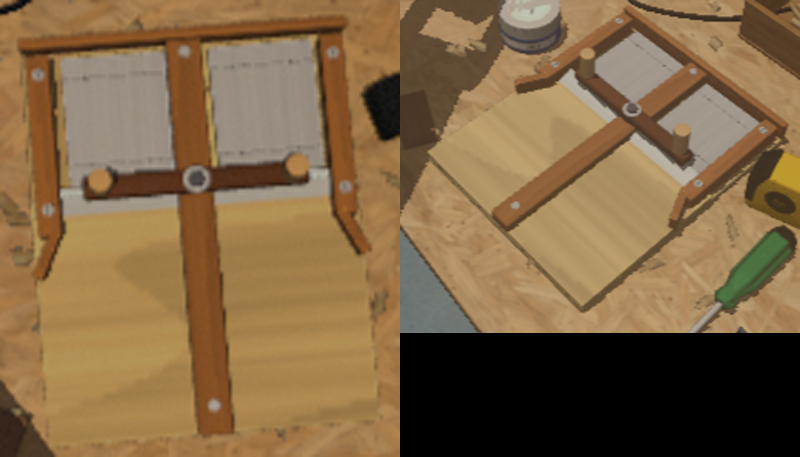

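The final view shows both plates flat in their pockets. The bar is shut parallel to the lip, with pegs at (100,181) and (297,165) matching the jig's turn, and the bystanders are untouched. I'll hand in the job.

```bash
python3 -c "
from station import ctrl
print(ctrl.finish_job())"
```

```text
the job is handed in; nothing more can be done
None
```

The job is handed in after about 23 s of the 72 s allowed: both plates lie flat in their pockets, the turn bar is swung shut against its stop and released, and I moved nothing else on the bench.

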